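Fill the feed carriage and slide it to its click stop

TASK

Pick up the blue hand tray, tip all five weld bosses from it into the green bin of the rail carriage where the carriage now stands, and stand the empty tray back on the bench, upright. Then take the carriage by its red handle and slide it along the rail until it clicks into the notch at the yellow marker, and finish while still gripping the handle with the carriage at rest in the notch. Leave everything else on the bench where it is.

Things in the scene. Friction and masses are not known exactly. Their poses are not given: they have to be found in the camera images.
- tray: Loose blue tray, ~300 g, 124 (x) x 84 (y) mm; origin under its centre. Walls 36 high at +x, +y, -y; the -x end is the open mouth, floor edge 62 from the origin, with a 5 mm high ramp. Black grip bar along y over the origin, 10 thick in x, 60 to 94 above the underside; parts pass beneath. Lower the mouth ~60 deg to empty it. Left or right on the bench, mouth roughly to the robot.
- boss0: Weld boss: plain round brass-coloured slug, 22 mm diameter, 18 mm high, about 45 g, starting upright in the blue tray. Origin: centre of its underside. Five alike.
- boss1: Weld boss: plain round brass-coloured slug, 22 mm diameter, 18 mm high, about 45 g, starting upright in the blue tray. Origin: centre of its underside. Five alike.
- boss2: Weld boss: plain round brass-coloured slug, 22 mm diameter, 18 mm high, about 45 g, starting upright in the blue tray. Origin: centre of its underside. Five alike.
- boss3: Weld boss: plain round brass-coloured slug, 22 mm diameter, 18 mm high, about 45 g, starting upright in the blue tray. Origin: centre of its underside. Five alike.
- boss4: Weld boss: plain round brass-coloured slug, 22 mm diameter, 18 mm high, about 45 g, starting upright in the blue tray. Origin: centre of its underside. Five alike.
- bin_floor (a point): Centre of the inner floor of the carriage's open green bin, 55 mm above the bench. Bin 150 x 150 mm inside, 160 x 160 outside, rim 55 mm above this point. Axes: y along the rail, x across it away from the robot, z up.
- carriage (a joint): Position of the carriage along the rail, m; grows to the rail's +y (robot's left), 0 at mid rail, stops at -0.135 and 0.135. About 2 N friction; it stays where left. A spring ball under it meets the two ridges of the notch: about 10 N more to get in or out; within about 5 mm of the notch it pulls the released carriage to the notch's centre.
- carriage_handle: Red upright post on the robot's side of the carriage, moving with it: 24 mm across the rail (x), 18 mm along it (y). Origin inside the post at the grip point, 120 mm above the bench; the post reaches 20 mm above and 60 mm below it. Grip from above on the two faces that look along the rail. 33 mm free between post and bin wall. Axes as the bin's.
- index (a point): Point on the carriage (at the centre of the bin, under it, 32 mm above the bench) that comes to the notch point when the ball is seated. Axes: y along the rail.
- notch (a point): Centre of the detent notch on top of the rail, 32 mm above the bench, between two ridges 14 mm apart. A yellow clip on the rail marks it, with a yellow tongue reaching 98 mm from the rail's centre line towards the robot, up to 30 mm high. It lies 60 to 110 mm from mid rail towards the robot's right; the rail goes on past it. Axes: y along the rail.
- caddy: Bystander: leave it where it is. Loose grey tray with copper contact tips, 130 by 100 by 45 mm, no grip; it stands on the side opposite to the blue tray. Origin under its centre.
- hammer: Bystander: leave it where it is. Loose hammer, 260 mm long, lying. Origin under its middle.
- brush: Bystander: leave it where it is. Loose brush, lying between the robot and the rail. Origin under its middle.
- tin: Bystander: leave it where it is. Loose red tin, 70 mm diameter, 110 mm high. Origin under its centre.
- firebrick: Bystander: leave it where it is. Loose firebrick, 200 by 100 by 60 mm. Origin under its centre.
- magnet: Bystander: leave it where it is. Loose red welding magnet with two arms, 100 by 100 by 18 mm, lying between the robot and the rail.

How it is judged:
On the way, in this order (a step that is already met when the one before it is completed fails the run):
1. all five bosses are in the bin while the carriage still stands away from the notch (x of boss0 in the frame of bin_floor between -0.078 and 0.078 m and y of boss0 in the frame of bin_floor between -0.078 and 0.078 m and z of boss0 in the frame of bin_floor between -0.005 and 0.05 m and x of boss1 in the frame of bin_floor between -0.078 and 0.078 m and y of boss1 in the frame of bin_floor between -0.078 and 0.078 m and z of boss1 in the frame of bin_floor between -0.005 and 0.05 m and x of boss2 in the frame of bin_floor between -0.078 and 0.078 m and y of boss2 in the frame of bin_floor between -0.078 and 0.078 m and z of boss2 in the frame of bin_floor between -0.005 and 0.05 m and x of boss3 in the frame of bin_floor between -0.078 and 0.078 m and y of boss3 in the frame of bin_floor between -0.078 and 0.078 m and z of boss3 in the frame of bin_floor between -0.005 and 0.05 m and x of boss4 in the frame of bin_floor between -0.078 and 0.078 m and y of boss4 in the frame of bin_floor between -0.078 and 0.078 m and z of boss4 in the frame of bin_floor between -0.005 and 0.05 m and y of index in the frame of notch above 0.06 m), for 0.2 s.
2. the empty tray stands upright on the bench, released (height (world z) of tray between -0.004 and 0.006 m and angle between tray's own z axis and vertical below 0.08 rad and linear speed of tray below 0.02 m/s and contact force between the fingers and tray below 0.1 N and y of index in the frame of notch above 0.06 m), for 0.2 s.
3. the carriage is in the notch, held by its handle (y of index in the frame of notch between -0.0025 and 0.0025 m and velocity of joint carriage between -0.01 and 0.01 m/s and contact force between the fingers and carriage_handle above 4 N), for 0.3 s.
At the end, for the whole second after the job is handed in: All five bosses lie in the carriage's bin; the carriage is at rest with its index within 2.5 mm of the notch along the rail, the fingers pressing on the handle with more than 4 N in all; the tray stands released, upright (within 0.08 rad) and flat on the bench, at rest (all of step 3 and x of boss0 in the frame of bin_floor between -0.078 and 0.078 m and y of boss0 in the frame of bin_floor between -0.078 and 0.078 m and z of boss0 in the frame of bin_floor between -0.005 and 0.05 m and x of boss1 in the frame of bin_floor between -0.078 and 0.078 m and y of boss1 in the frame of bin_floor between -0.078 and 0.078 m and z of boss1 in the frame of bin_floor between -0.005 and 0.05 m and x of boss2 in the frame of bin_floor between -0.078 and 0.078 m and y of boss2 in the frame of bin_floor between -0.078 and 0.078 m and z of boss2 in the frame of bin_floor between -0.005 and 0.05 m and x of boss3 in the frame of bin_floor between -0.078 and 0.078 m and y of boss3 in the frame of bin_floor between -0.078 and 0.078 m and z of boss3 in the frame of bin_floor between -0.005 and 0.05 m and x of boss4 in the frame of bin_floor between -0.078 and 0.078 m and y of boss4 in the frame of bin_floor between -0.078 and 0.078 m and z of boss4 in the frame of bin_floor between -0.005 and 0.05 m and height (world z) of tray between -0.004 and 0.006 m and angle between tray's own z axis and vertical below 0.08 rad and linear speed of tray below 0.02 m/s and contact force between the fingers and tray below 0.1 N); the arm keeps its last pose, push and grip.
It fails at once if a bystander is shifted by more than 40 mm (distance of any of caddy, hammer, brush, tin, firebrick, magnet from where it was at the start of the episode above 0.04 m).
It also fails if it takes over 72 s, if anything falls off the work surface, if the arm or the gripper's body presses on something with over 40 N, if the wrist force passes 120 N, or if a joint passes its speed limit or range.

ROBOT

A 6-joint arm with a two-finger parallel gripper is mounted at the origin on the work surface. World frame = base frame: x ahead of the robot, y to its left, z up, the work surface at z = 0. Lengths are in m, angles in rad, forces in N, time in s.
With the tool pointing down it reaches from about 0.35 to 0.975 m from the base axis. Payload 4.9 kg.
Tool frame: the origin (TCP) lies where the fingers leave the gripper's body, on its centre line; the fingertips stand 73 mm ahead of it and the grasp point (between the pads) lies 54 mm ahead of it; z points along the fingers, y is the direction in which the jaws open and shut (so a half turn about z gives the same grasp; the last joint's range is limited). The gripper opens to 85 mm and grips with 20 to 120 N. Pads are 22 mm wide; open, the fingers measure 114 mm over their backs; the gripper's body (76 mm by 85 mm) begins 54 mm behind the grasp point. The pads swing forward as they close: fully open they stand 13 mm farther back than shut.
Start: joints at [1.108, 0.053, 1.613, -0, 1.476, -0.119], TCP at [0.211, 0.588, 0.304] pointing down, gripper open.
Joint ranges: [-3.01, 3.01], [-1.01, 2.22], [0.06, 2.58], [-1.02, 4.17], [0.09, 2.62], [-3.14, 3.14]. Speed limits (rad/s): [2.57, 2.57, 3.14, 3.14, 3.14, 3.14].

INTERFACE

Orientations are given as a unit quaternion [w, x, y, z].
In Python, from rig import arm, kin, vision, workorder gives the robot as it stands. The module is installed in compiled form; this text tells all that it offers. Calls block until the motion is done:
- arm.move_to(position, orientation): joint-space move of the TCP to a pose.
- arm.move_l(position, rot=None, velocity=0.15): straight line of the TCP; rot=None keeps the orientation; velocity is the mean speed in m/s.
- arm.set_joints(angles): joint-space move.
- arm.move_gripper(opening): finger opening in m; the grip force is fixed at half the most; returns when the fingers have stopped.
- arm.hold(seconds).
- kin.inverse_kinematics(position, orientation): joint angles nearest the present ones, or None.
- vision.capture(name): name is "scene" or "top" or "wrist"; returns a dict with "image" (480x640x3 uint8, red, green, blue), "K" (3x3 intrinsics, pixels), "eye" and "attitude" of the camera in the world. Camera axes: x right, y down, z forward; pixel columns grow to the right and rows downward; lengths in m; the calibration is good to about 2 mm. A picture is of the moment at which its call begins. There is no depth.
A pose or a line that the arm cannot do raises arm.IKError and nothing moves.
- workorder.close_job(): hands the job in, once; it reports no verdict.
Readings, each from a call of its own:
- arm.current_time(): time.
- arm.current_qpos(): joint angles.
- arm.current_dq(): joint speeds.
- arm.current_effort(): joint torques, N m.
- arm.current_tool_pos(): TCP position.
- arm.current_ee_rot(): TCP orientation.
- arm.current_force(): force on the tool from outside, world axes, zero at the start.
- arm.current_wrist_torque(): the same for the moment, N m.
- arm.current_finger_gap(): finger opening in m.
Only numpy, scipy, OpenCV 4.12 (cv2) and the standard library are available. Lean on these libraries where they do the work, as an engineer would, in place of code of your own. Each camera call takes 0.05 s, during which the arm holds its last target.

## Working session

There is one attempt and no reset: what is moved stays moved. The work goes in short steps, each a Python script; the robot and the scene stay as the last script left them, time stands still between calls to the robot, and variables do not carry over. Pictures are saved under pics/ and viewed, and the job is handed in when it is done.

```bash
mkdir -p pics
python3 - <<'E'
from rig import arm, vision
import cv2
for n in ["scene","top","wrist"]:
    c=vision.capture(n); cv2.imwrite(f"pics/a_{n}.png",c["image"][:,:,::-1]); print(n,c["K"].tolist(),c["eye"],c["attitude"])
print(arm.current_time(),arm.current_tool_pos(),arm.current_ee_rot(),arm.current_finger_gap(),arm.current_qpos())
E
```

```text
scene [[490.1831765672588, 0.0, 322.87062095464427], [0.0, 490.1831765672588, 243.87981779358762], [0.0, 0.0, 1.0]] [1.1417073  0.53536383 0.98445022] [-0.15207426  0.40019003  0.84237846 -0.32729175]
top [[587.786495557673, 0.0, 324.6408883856233], [0.0, 587.786495557673, 239.90335088070634], [0.0, 0.0, 1.0]] [0.21283366 0.05026704 1.71805424] [ 0.06847553 -0.69717431  0.71010367 -0.07079446]
wrist [[412.283430084196, 0.0, 321.77883566264177], [0.0, 412.283430084196, 245.31462709767257], [0.0, 0.0, 1.0]] [0.14366966 0.61208618 0.37211063] [0.11428324 0.80962171 0.57017708 0.07968766]
0.15 [0.21049965 0.58808821 0.30292565] [-2.28478440e-04  1.71047786e-01  9.85262400e-01 -7.78277003e-04] 0.08511342743804237 [ 1.10799725e+00  5.32266337e-02  1.61398932e+00 -8.73288243e-06
  1.47599892e+00 -1.19012075e-01]
```

View pics/a_top.png

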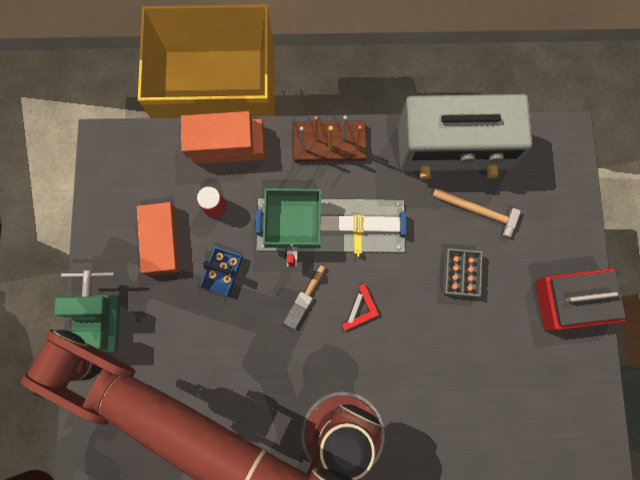

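View pics/a_scene.png

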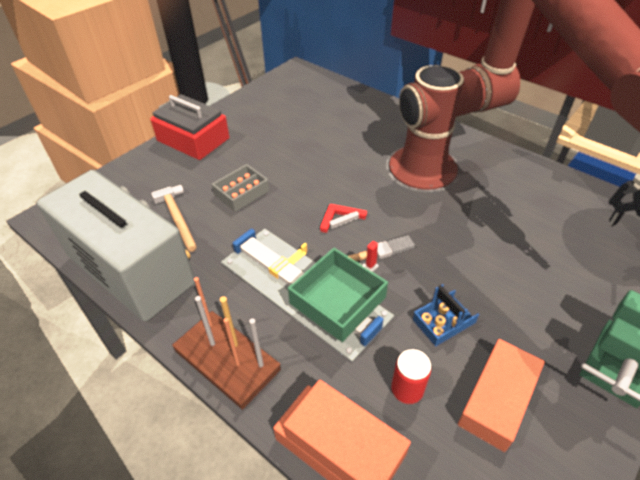

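View pics/a_wrist.png

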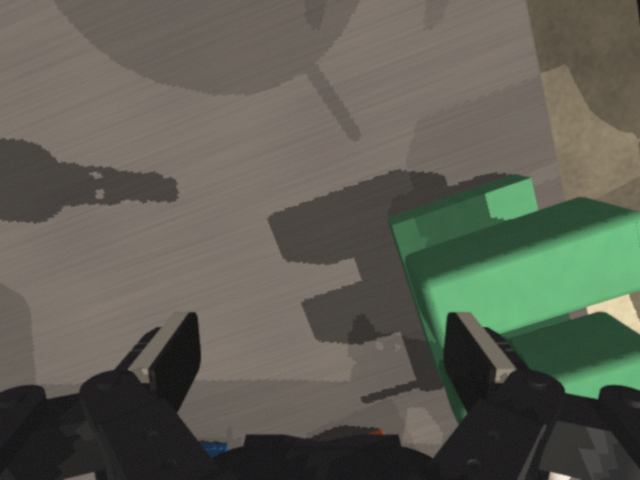

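The top view shows the blue tray with bosses around (222,272), the bin at (293,218), the handle at (292,258), the yellow clip at (358,235) and the tin at (210,202). In the scene view the tray is at (446,315). I'll enlarge these.

```bash
cat > h.py <<'E'
import numpy as np, cv2
from scipy.spatial.transform import Rotation as R
def rot(q): return R.from_quat([q[1],q[2],q[3],q[0]]).as_matrix()
def quat(M):
    q=R.from_matrix(M).as_quat(); return [q[3],q[0],q[1],q[2]]
def atz(c,u,v,z):
    d=rot(c["attitude"])@np.linalg.inv(c["K"])@np.array([u,v,1.]); e=np.array(c["eye"]); return e+d*(z-e[2])/d[2]
def proj(c,p):
    q=c["K"]@(rot(c["attitude"]).T@(np.array(p)-c["eye"])); return q[:2]/q[2]
def crop(img,x,y,w,h,s,name):
    cv2.imwrite(name,cv2.resize(img[y:y+h,x:x+w,::-1],None,fx=s,fy=s,interpolation=cv2.INTER_CUBIC))
E
python3 - <<'E'
import pickle
from h import *
from rig import vision
t=vision.capture("top"); s=vision.capture("scene")
pickle.dump((t,s),open("cams.pkl","wb"))
crop(t["image"],190,235,70,70,8,"pics/b_tray.png")
crop(t["image"],250,180,160,90,5,"pics/b_rail.png")
crop(s["image"],400,270,90,80,7,"pics/b_strays.png")
crop(s["image"],220,220,180,135,4,"pics/b_srail.png")
E
```

```text
(no output)
```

View pics/b_tray.png

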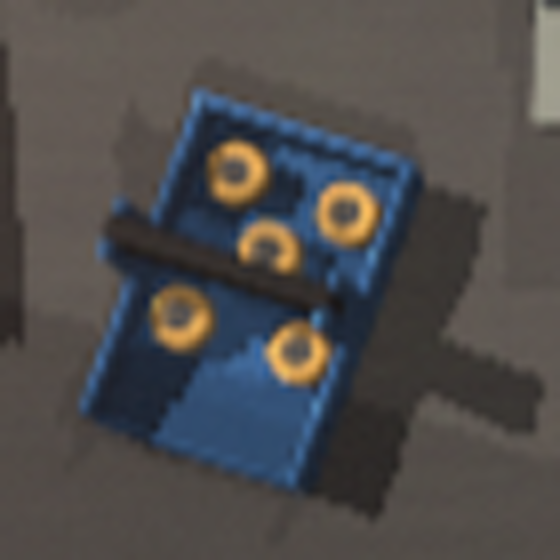

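View pics/b_rail.png

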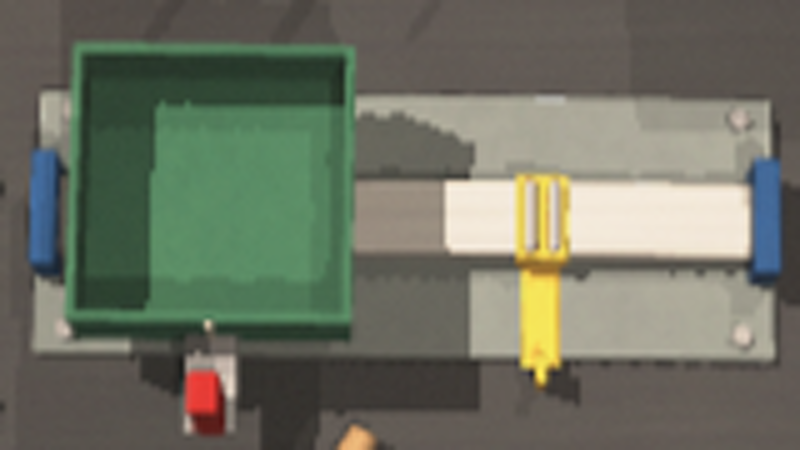

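View pics/b_strays.png

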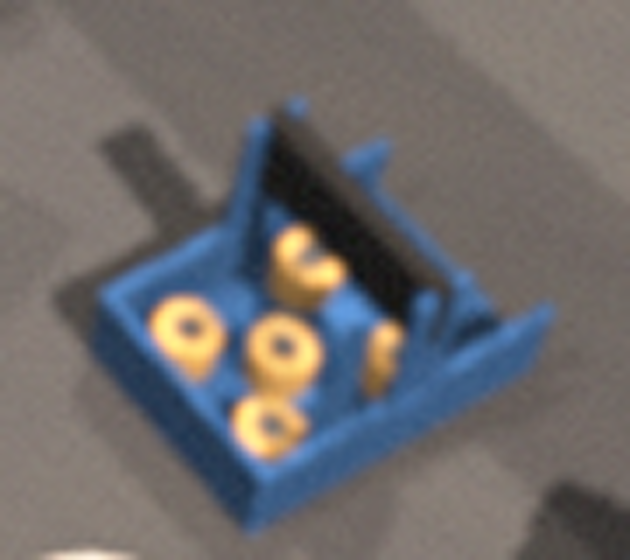

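View pics/b_srail.png

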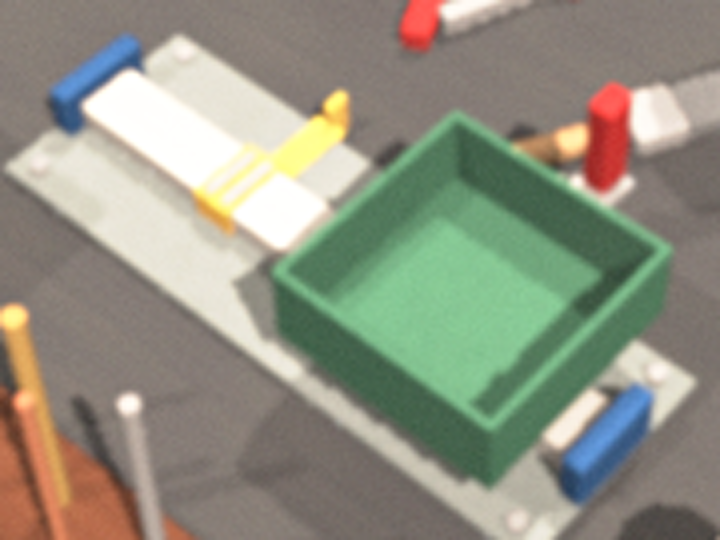

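Run:
```python
import pickle
from h import *
t,s=pickle.load(open("cams.pkl","rb"))
def T(x,y,z,o,sc,c=t): return atz(c,(x+.5)/sc-.5+o[0],(y+.5)/sc-.5+o[1],z)
o=(190,235)
P={k:T(*v,o,8) for k,v in dict(BL=(198,95,.036),BR=(415,162,.036),FL=(83,410,.036),FR=(300,488,.036),bar0=(106,233,.094),bar1=(340,300,.094)).items()}
for k,v in P.items(): print(k,v.round(4))
c=(P['BL']+P['BR']+P['FL']+P['FR'])/4; print('c',c)
ax=P['BL']+P['BR']-P['FL']-P['FR']; print('yaw x',np.degrees(np.arctan2(ax[1],ax[0])), np.linalg.norm(ax)/2, np.linalg.norm(P['BL']-P['BR']))
ay=P['BL']-P['BR']; print('yaw y',np.degrees(np.arctan2(ay[1],ay[0]))-90)
b=P['bar0']-P['bar1']; print('bar', np.degrees(np.arctan2(b[1],b[0]))-90,np.linalg.norm(b),(P['bar0']+P['bar1'])/2)
o=(250,180)
Q={k:T(*v,o,5) for k,v in dict(a=(75,45,.11),b=(354,47,.11),c=(350,325,.11),d=(68,322,.11),h0=(203,390,.14),r0=(531,218,.032),r1=(554,218,.032),tongue=(541,372,.03)).items()}
for k,v in Q.items(): print(k,v.round(4))
print('bin',(Q['a']+Q['b']+Q['c']+Q['d'])/4)
w=Q['b']-Q['a']+Q['c']-Q['d']; print('rail dir',np.degrees(np.arctan2(w[1],w[0]))+90,np.linalg.norm(w)/2)
o=(220,220)
Q={k:T(*v,o,4,s) for k,v in dict(a=(455,115,.11),b=(667,250,.11),c=(493,425,.11),d=(278,270,.11),h0=(611,93,.14),r=(238,185,.032)).items()}
for k,v in Q.items(): print(k,v.round(4))
o=(400,270)
Q={k:T(*v,o,7,s) for k,v in dict(BL=(250,490,.036),BR=(103,298,.036),FL=(548,315,.036),bar0=(440,290,.094),bar1=(275,112,.094)).items()}
for k,v in Q.items(): print(k,v.round(4))
```

```text
BL [0.5354 0.3631 0.036 ]
BR [0.5092 0.2839 0.036 ]
FL [0.421  0.4022 0.036 ]
FR [0.3916 0.3239 0.036 ]
bar0 [0.4758 0.3835 0.094 ]
bar1 [0.4507 0.3015 0.094 ]
c [0.46432161 0.34328088 0.036     ]
yaw x -18.849444596495353 0.12261139251166972 0.08337854985363095
yaw y -18.3047373190157
bar -17.02869422948021 0.08574856389044302 [0.46327035 0.34249739 0.094     ]
a [0.6858 0.2096 0.11  ]
b [0.6818 0.0513 0.11  ]
c [0.5211 0.0562 0.11  ]
d [0.5257 0.2133 0.11  ]
h0 [0.4808 0.1367 0.14  ]
r0 [ 0.5982 -0.051   0.032 ]
r1 [ 0.598  -0.0646  0.032 ]
tongue [ 0.5065 -0.0543  0.03  ]
bin [0.60358127 0.13261494 0.11      ]
rail dir -1.5638048690819488 0.15776871457693817
a [0.5244 0.056  0.11  ]
b [0.5291 0.212  0.11  ]
c [0.6822 0.2068 0.11  ]
d [0.6775 0.0514 0.11  ]
h0 [0.4749 0.1324 0.14  ]
r [ 0.602  -0.0563  0.032 ]
BL [0.5423 0.3599 0.036 ]
BR [0.5093 0.2846 0.036 ]
FL [0.4227 0.402  0.036 ]
bar0 [0.4794 0.3797 0.094 ]
bar1 [0.4509 0.3044 0.094 ]
```

```bash
cat >> h.py <<'E'
def frame(yaw,tilt=0.):
    """tray rotation: yaw about z, then mouth(-x) lowered by tilt (rad)"""
    return R.from_euler('z',yaw).as_matrix()@R.from_euler('y',-tilt).as_matrix()
GH=0.079
def tool(yaw,tilt=0.,sgn=1):
    M=frame(yaw,tilt); z=-M[:,2]; y=sgn*M[:,0]; return np.column_stack([np.cross(y,z),y,z])
def tray_tcp(origin,yaw,tilt=0.,sgn=1):
    """TCP pose holding tray whose origin is at origin"""
    M=frame(yaw,tilt); return np.array(origin)+M[:,2]*(GH+.054), quat(tool(yaw,tilt,sgn))
def mouth_origin(m,yaw,tilt): # origin so that the mouth floor edge sits at m
    return np.array(m)-frame(yaw,tilt)@np.array([-.062,0,0])
E
python3 - <<'E'
import pickle
from h import *
from rig import kin
t,s=pickle.load(open("cams.pkl","rb"))
M=frame(0,1.0); print('mouth dir',-M[:,0])
for n,u,v,z in [('blockFL',292,160,.03),('rod1',302,128,.15),('rod2',317,120,.15),('rodY',331,128,.15),('tin',209,198,.11)]: print(n,atz(t,u,v,z).round(3))
for sgn in (1,-1):
    p,q=tray_tcp([.464,.342,0],np.radians(-18.5),0,sgn); print(sgn,p,kin.inverse_kinematics(p,q))
    for yaw in (-18,0,25):
      for th in (0,20,40,60,70):
        o=mouth_origin([.635,.132,.135],np.radians(yaw),np.radians(th)); p,q=tray_tcp(o,np.radians(yaw),np.radians(th),sgn)
        r=kin.inverse_kinematics(p,q); print(sgn,yaw,th,p.round(3),None if r is None else np.round(r,2))
yr=np.radians(-1.6)
for sg in (1,-1):
  for y in (.135,-.055):
    y_=np.array([-np.sin(yr),np.cos(yr),0])*sg; z=np.array([0,0,-1.]); print(kin.inverse_kinematics([.477,y,.174],quat(np.column_stack([np.cross(y_,z),y_,z]))))
E
```

```text
mouth dir [-0.54030231 -0.         -0.84147098]
blockFL [0.797 0.135 0.03 ]
rod1 [0.85 0.1  0.15]
rod2 [0.873 0.057 0.15 ]
rodY [0.849 0.018 0.15 ]
tin [0.661 0.367 0.11 ]
1 [0.464 0.342 0.133] [ 5.06089985e-01  1.05641617e-01  1.85844034e+00 -4.44089210e-16
  1.17751069e+00  8.28975897e-01]
1 -18 0 [0.694 0.113 0.268] [ 0.06  0.25  1.45 -0.    1.44  0.37]
1 -18 20 [0.647 0.128 0.281] [ 0.13  0.02  1.71 -0.16  1.1   0.49]
1 -18 40 [0.599 0.144 0.277] [ 0.23 -0.17  1.96 -0.48  0.79  0.78]
1 -18 60 [0.555 0.158 0.255] None
1 -18 70 [0.536 0.164 0.239] None
1 0 0 [0.697 0.132 0.268] [ 0.08  0.27  1.43 -0.    1.44  0.08]
1 0 20 [0.648 0.132 0.281] [ 0.1  -0.    1.73 -0.04  1.07  0.11]
1 0 40 [0.597 0.132 0.277] [ 0.12 -0.24  2.01 -0.13  0.68  0.19]
1 0 60 [0.551 0.132 0.255] [ 0.15 -0.4   2.27 -0.53  0.26  0.59]
1 0 70 [0.531 0.132 0.239] None
1 25 0 [0.691 0.158 0.268] [ 0.12  0.27  1.43 -0.    1.44 -0.32]
1 25 20 [0.647 0.137 0.281] [ 0.06 -0.    1.73  0.14  1.09 -0.42]
1 25 40 [0.601 0.116 0.277] [-0.03 -0.24  2.01  0.43  0.77 -0.68]
1 25 60 [0.559 0.096 0.255] [-0.14 -0.39  2.27  1.0
[... 801 characters left out ...]
 0.12  0.27  1.43 -0.    1.44  2.83]
-1 25 20 [0.647 0.137 0.281] [ 0.06 -0.    1.73  0.14  1.09  2.72]
-1 25 40 [0.601 0.116 0.277] [-0.03 -0.24  2.01  0.43  0.77  2.46]
-1 25 60 [0.559 0.096 0.255] [-0.14 -0.39  2.27  1.06  0.57  1.84]
-1 25 70 [0.541 0.088 0.239] [-0.19 -0.41  2.37  1.52  0.58  1.39]
[ 1.25564824e-01 -1.42307227e-01  2.02672540e+00 -4.44089210e-16
  1.25717448e+00 -1.41730624e+00]
[-2.69950471e-01 -1.83139744e-01  2.06244219e+00 -4.44089210e-16
  1.26229021e+00 -1.81282153e+00]
[ 1.25564824e-01 -1.42307227e-01  2.02672540e+00 -4.44089210e-16
  1.25717448e+00  1.72428642e+00]
[-2.69950471e-01 -1.83139744e-01  2.06244219e+00 -4.44089210e-16
  1.26229021e+00  1.32877112e+00]
```

Run:
```python
from h import *
from rig import arm,vision
p,q=tray_tcp([.4645,.342,0],np.radians(-18.3))
arm.move_to((p+[0,0,.09]).tolist(),q)
c=vision.capture("wrist"); cv2.imwrite("pics/c_w.png",c["image"][:,:,::-1])
for P in ([.4645,.342,.094],): print(proj(c,P))
Y=frame(np.radians(-18.3))
for e in (-.04,.04): print(proj(c,np.array([.4645,.342,.094])+Y[:,1]*e))
print(arm.current_time(),arm.current_tool_pos(),arm.current_qpos())
```

```text
[324.44181946 271.22751566]
[324.21013279 341.5621284 ]
[324.69898199 193.15903034]
1.6583 [0.46419075 0.3429111  0.22346147] [5.07207608e-01 2.05691556e-03 1.80191326e+00 3.22167535e-04
 1.33686200e+00 8.24756195e-01]
```

View pics/c_w.png

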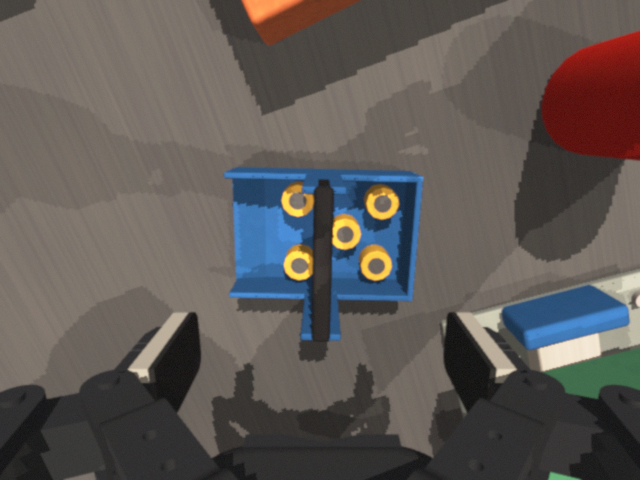

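The wrist view shows the bar running from (325,182) to (320,338). I predicted (324,193) to (324,342), so the pose is good to about 1-3 mm. Next: grasp, lift and carry.

Run:
```python
from h import *
from rig import arm,vision
p,q=tray_tcp([.4645,.343,0],np.radians(-18.8))
arm.move_l(p.tolist(),q,velocity=.1)
print(arm.current_force())
g=arm.move_gripper(0.0); print('gap',arm.current_finger_gap(),arm.current_force())
arm.move_l((p+[0,0,.17]).tolist(),velocity=.12)
print('gap',arm.current_finger_gap(),arm.current_force(),arm.current_time())
c=vision.capture("scene"); cv2.imwrite("pics/d_s.png",c["image"][:,:,::-1])
```

```text
[-0.16752818  0.63414013 -0.31229797]
gap 0.009245788416938995 [-0.33217787  0.96004528  1.07191024]
gap 0.00938601449055889 [-0.24077286 -0.16808841 -5.17615683] 4.95
```

View pics/d_s.png

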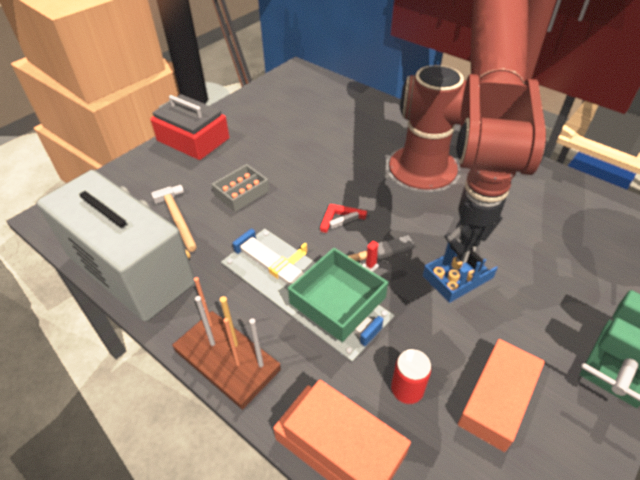

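The tray is up at (460,270) with the bosses in it, and the force of 5.2 N matches the expected weight. Now I'll carry it to the bin and tilt it as far as 20°.

Run:
```python
from h import *
from rig import arm,vision
yaw=np.radians(25); m=[.64,.147,.14]
o=mouth_origin(m,yaw,0); p,q=tray_tcp(o,yaw,0)
arm.move_l((p+[0,0,.03]).tolist(),q,velocity=.15)
for th in (0,10,20):
    o=mouth_origin(m,yaw,np.radians(th)); p,q=tray_tcp(o,yaw,np.radians(th)); arm.move_l(p.tolist(),q,velocity=.06)
print(arm.current_tool_pos(),arm.current_force(),arm.current_time())
for n in ("scene","top"):
    c=vision.capture(n); crop(c["image"],*( (240,140,200,150,4) if n=="scene" else (230,150,160,120,5)),f"pics/e_{n}.png")
```

```text
[0.6518191  0.15245027 0.28615448] [ 0.64083303 -0.39264395 -6.38847133] 8.8667
```

View pics/e_scene.png

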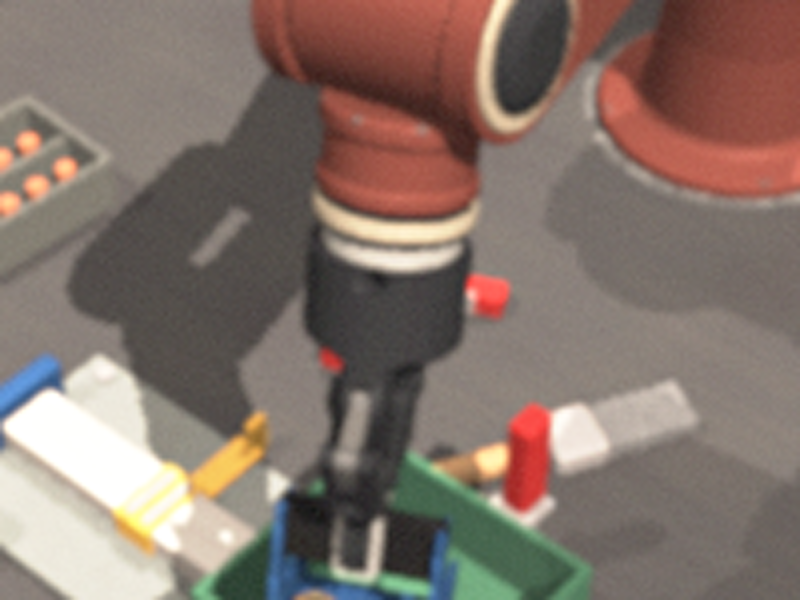

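View pics/e_top.png

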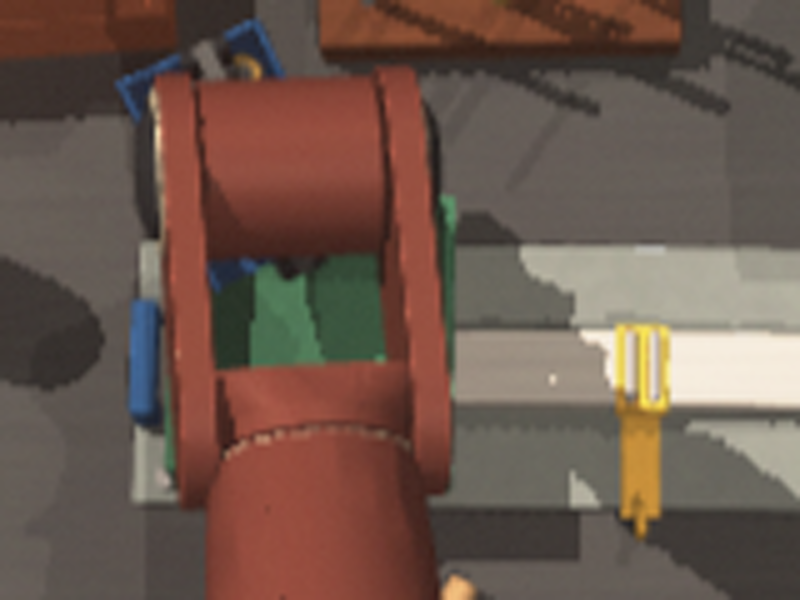

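The mouth edge shows at about (215-300,270) in the top crop, inside the bin outline. Tilting on.

Run:
```python
from h import *
from rig import arm,vision
yaw=np.radians(25); m=[.64,.147,.14]
for th in (26,32,38,44,50,55,60,64):
    o=mouth_origin(m,yaw,np.radians(th)); p,q=tray_tcp(o,yaw,np.radians(th))
    try: arm.move_l(p.tolist(),q,velocity=.06)
    except arm.IKError as e: print('IK',th); break
    print(th,arm.current_force().round(2))
arm.hold(.5)
print(arm.current_tool_pos(),arm.current_force(),arm.current_time(),arm.current_qpos())
for n in ("scene","top"):
    c=vision.capture(n); crop(c["image"],*( (260,200,160,120,5) if n=="scene" else (230,150,160,120,5)),f"pics/f_{n}.png")
```

```text
26 [-0.12  0.23 -4.95]
32 [ 1.24  0.23 -6.03]
38 [ 0.64 -0.15 -5.46]
44 [-0.9  -0.45 -4.45]
50 [ 1.27  0.06 -4.23]
55 [-0.1  -0.65 -3.69]
60 [ 0.02 -1.13 -2.7 ]
64 [-0.68  0.07 -3.71]
[0.5563705  0.10801063 0.25416137] [-0.891386   -1.4723366  -3.68589424] 12.5583 [-0.11624887 -0.39780753  2.29507526  1.22517025  0.52526742 -1.44056935]
```

View pics/f_scene.png

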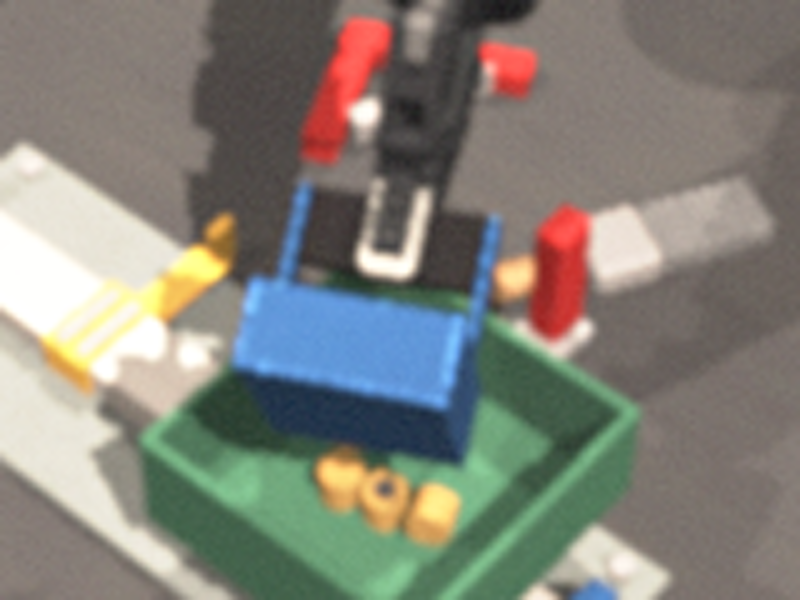

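View pics/f_top.png

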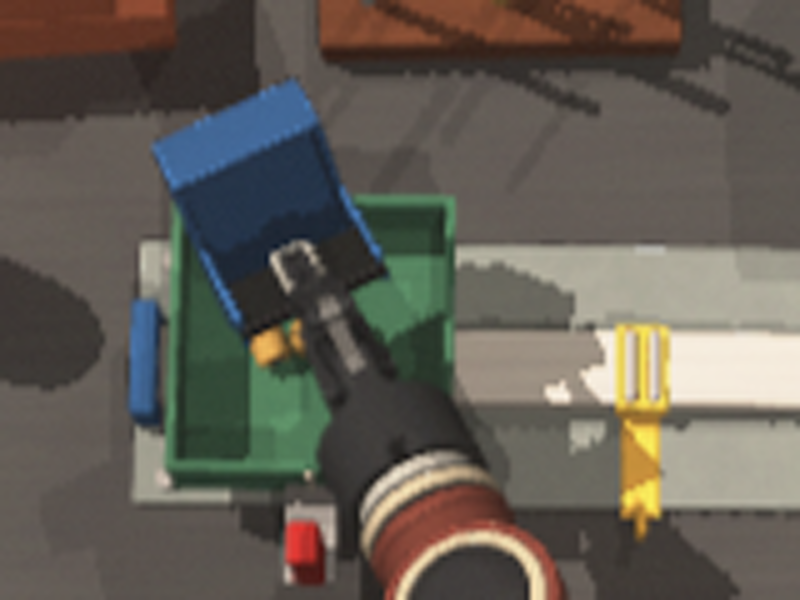

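Three bosses are visible in the bin at scene crop (340,480), (385,500) and (433,515). The other two may be hidden, so I'll lift straight up while still tilted and look again.

Run:
```python
from h import *
from rig import arm,vision
p=arm.current_tool_pos()
arm.move_l([p[0],p[1],p[2]+.12],velocity=.1)
f=[]
for i in range(10): arm.hold(.03); f.append(arm.current_force())
print(np.mean(f,0),np.std(f,0),arm.current_time())
for n in ("scene","top"):
    c=vision.capture(n); crop(c["image"],*( (260,200,160,120,5) if n=="scene" else (230,150,160,120,5)),f"pics/g_{n}.png")
```

```text
[ 0.1955057  -0.05793052 -3.60953514] [0.33317878 0.75251828 0.81587608] 14.3417
```

View pics/g_scene.png

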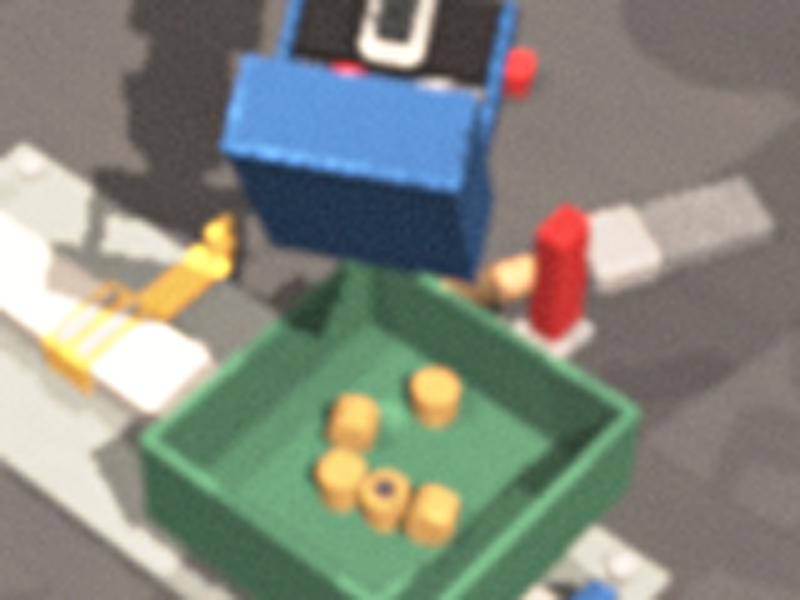

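View pics/g_top.png

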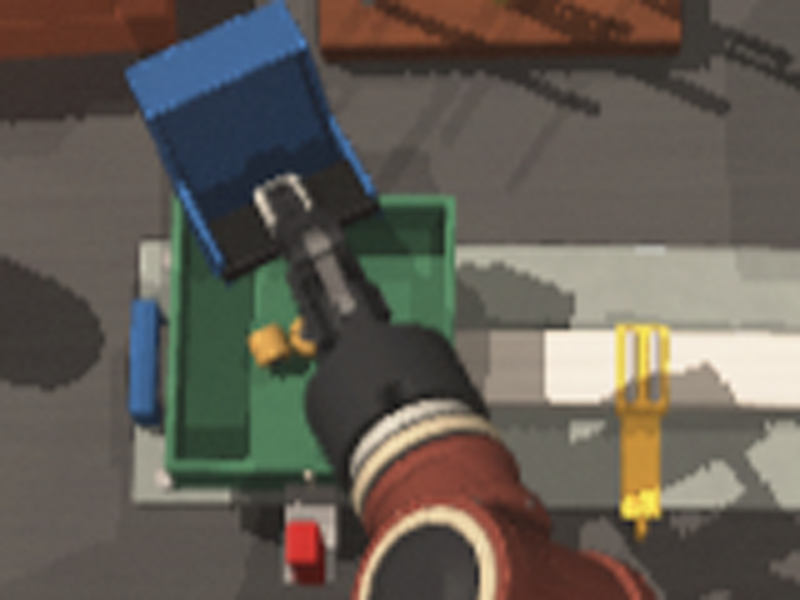

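All five bosses are in the bin, at scene crop (354,420), (435,395), (340,480), (385,500) and (433,515). Now I'll level the tray and put it back where it was.

Run:
```python
from h import *
from rig import arm,vision
yaw=np.radians(25)
p0=arm.current_tool_pos()
for th in (50,35,20,0):
    t=np.radians(th); o=mouth_origin([.64,.147,.23 if th else .2],yaw,t); p,q=tray_tcp(o,yaw,t); arm.move_l(p.tolist(),q,velocity=.12)
p,q=tray_tcp([.4645,.343,0],np.radians(-18.8))
arm.move_l((p+[0,0,.16]).tolist(),q,velocity=.18)
arm.move_l((p+[0,0,.02]).tolist(),q,velocity=.12)
arm.move_l((p+[0,0,.002]).tolist(),q,velocity=.03)
print(arm.current_force(),arm.current_tool_pos())
arm.move_l((p+[0,0,.0]).tolist(),q,velocity=.03)
print(arm.current_force(),arm.current_tool_pos())
arm.move_gripper(.085); arm.hold(.2)
arm.move_l((p+[0,0,.12]).tolist(),velocity=.12)
print(arm.current_time())
for n in ("scene","top"):
    c=vision.capture(n); cv2.imwrite(f"pics/i_{n}.png",c["image"][:,:,::-1])
```

```text
[ 0.83456729 -0.48649212 -3.37378438] [0.46455128 0.34304677 0.13501714]
[-0.85511776 -0.08232257 -4.51121306] [0.46466153 0.34309224 0.13321462]
22.675
```

View pics/i_scene.png

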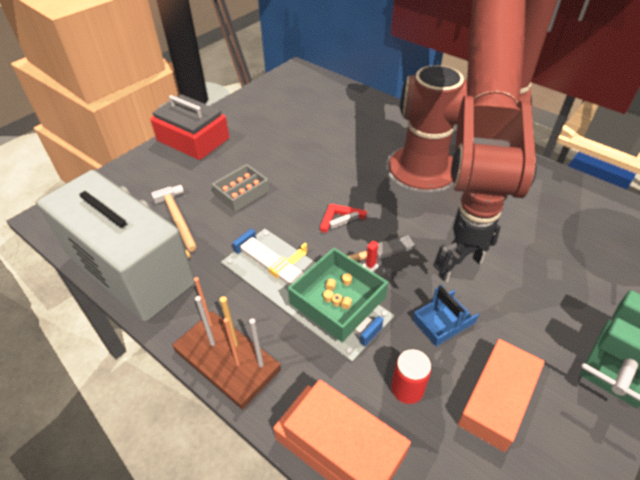

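View pics/i_top.png

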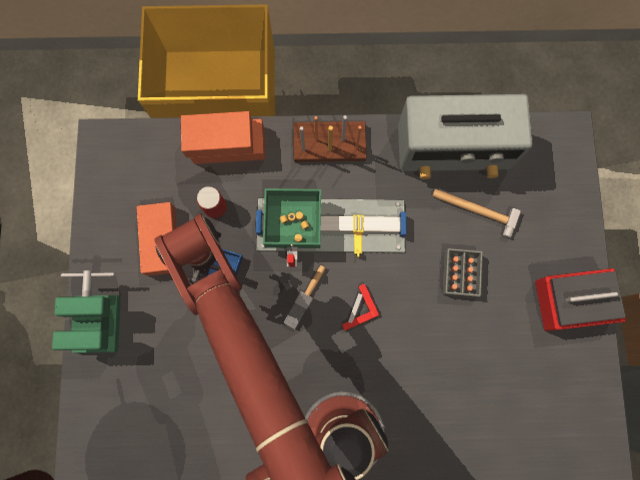

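The tray stands upright and empty at scene (446,315), five bosses are in the bin, and the bystanders look unmoved. Now I'll move above the handle.

```bash
cat >> h.py <<'E'
yr=np.radians(-1.6)
RY=np.array([-np.sin(yr),np.cos(yr),0])
_z=np.array([0,0,-1.])
HQ=quat(np.column_stack([np.cross(RY,_z),RY,_z]))
E
python3 - <<'E'
from h import *
from rig import arm,vision
h=np.array([.4775,.1345,.174])
arm.move_to((h+[0,0,.08]).tolist(),HQ)
c=vision.capture("wrist"); cv2.imwrite("pics/j_w.png",c["image"][:,:,::-1])
print(arm.current_tool_pos(),arm.current_time(),c["eye"],c["attitude"])
for dx in(-.012,.012):
  for dy in (-.009,.009): print(proj(c,[h[0]+dx,h[1]+dy,.14]))
import pickle; pickle.dump(c,open("w.pkl","wb"))
E
```

```text
[0.47749745 0.13469469 0.25397082] 24.7667 [0.40658525 0.136982   0.32329673] [0.09986384 0.70995726 0.69029473 0.09737087]
[300.58310239 258.76135756]
[339.12753385 257.72755163]
[302.68087243 306.0482465 ]
[339.94317336 305.08038273]
```

View pics/j_w.png

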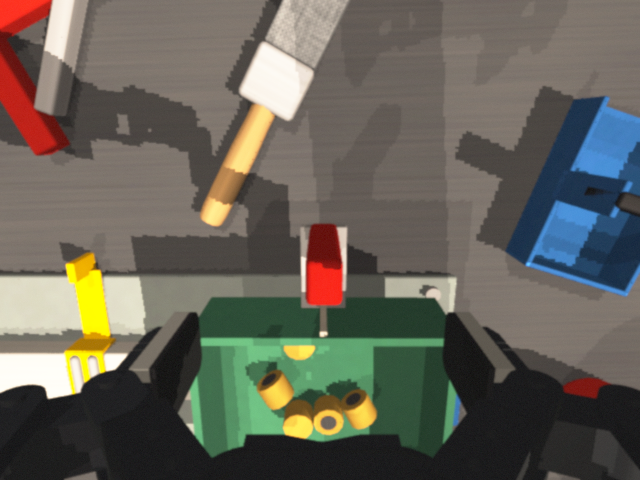

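Run:
```python
from h import *
from rig import arm,vision
h=np.array([.4775,.1362,.174])
arm.move_l((h+[0,0,.0]).tolist(),velocity=.1)
print(arm.current_force())
arm.move_gripper(0.0); print('gap',arm.current_finger_gap(),arm.current_force(),arm.current_tool_pos())
arm.hold(.2); print(arm.current_force(),arm.current_wrist_torque())
p=h-RY*.155
arm.move_l(p.tolist(),velocity=.08)
arm.hold(.2)
print(arm.current_force(),arm.current_tool_pos(),arm.current_time(),arm.current_finger_gap())
c=vision.capture("top"); crop(c["image"],250,170,160,110,5,"pics/k_top.png")
import pickle; pickle.dump(c,open("t2.pkl","wb"))
c=vision.capture("scene"); crop(c["image"],220,210,180,135,4,"pics/k_s.png")
```

```text
[ 0.2871938  -0.36414678  0.74133559]
gap 0.01718458497094314 [-1.64276039 -0.24419197  3.0598138 ] [0.47758682 0.13614257 0.17435339]
[-2.25816578 -0.45144036  3.69158708] [-0.15677044  0.25802611 -0.17994443]
[-4.59371647  0.07037848  6.70680511] [ 0.47291036 -0.01910721  0.17431409] 28.8333 0.017486094466522703
```

View pics/k_top.png

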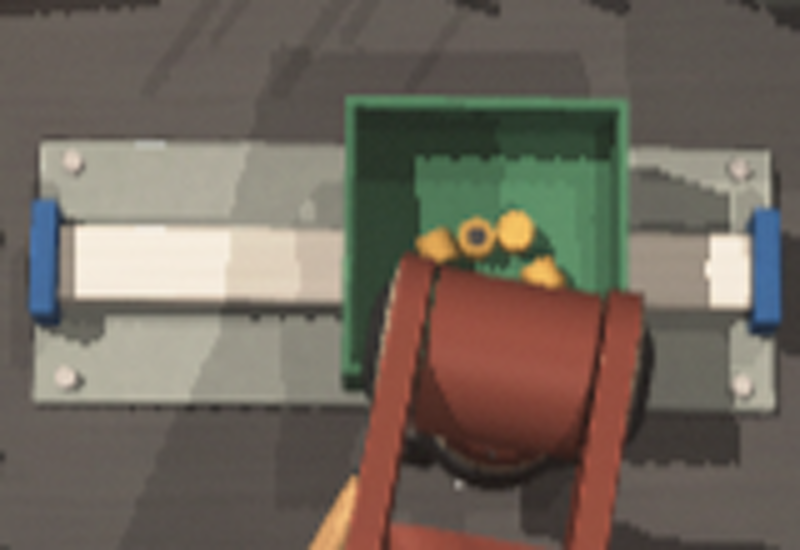

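View pics/k_s.png

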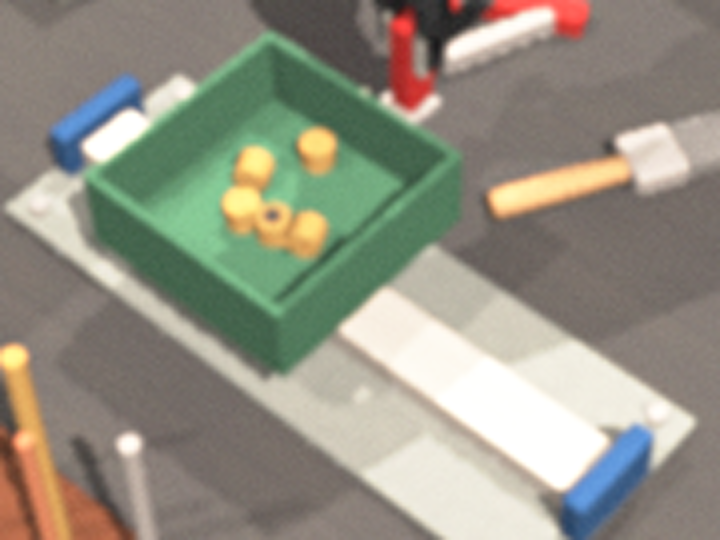

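Run:
```python
from h import *
from rig import arm,vision
h=np.array([.4773,.1362,.174])
RY2=np.array([.03,1,0]);RY2/=np.linalg.norm(RY2)
for d in [.165,.172,.174,.176,.178,.180,.182,.184,.186,.188]:
    p=h-RY2*d
    arm.move_l(p.tolist(),velocity=.03)
    f=[]
    for i in range(4): arm.hold(.03); f.append(arm.current_force())
    print(d,np.mean(f,0).round(2),arm.current_tool_pos().round(4))
print(arm.current_time())
c=vision.capture("scene"); crop(c["image"],220,190,180,135,4,"pics/l_s.png")
c=vision.capture("wrist"); cv2.imwrite("pics/l_w.png",c["image"][:,:,::-1])
```

```text
0.165 [-1.62 -1.78  5.24] [ 0.4725 -0.0293  0.1743]
0.172 [-1.52 -0.4   5.52] [ 0.4723 -0.0362  0.1743]
0.174 [-1.27 -0.02  5.01] [ 0.4722 -0.038   0.1743]
0.176 [-1.38  0.26  5.45] [ 0.4722 -0.0399  0.1743]
0.178 [-1.27  3.09  5.59] [ 0.4721 -0.0416  0.1743]
0.18 [-1.33  9.12  6.34] [ 0.4721 -0.0423  0.1743]
0.182 [-0.86 11.5   7.15] [ 0.4721 -0.0438  0.1744]
0.184 [-2.06  2.68  5.68] [ 0.4719 -0.0474  0.1743]
0.186 [-1.81 -0.59  5.5 ] [ 0.4719 -0.0501  0.1743]
0.188 [-1.77 -3.09  5.09] [ 0.4718 -0.0525  0.1744]
33.1333
```

View pics/l_w.png

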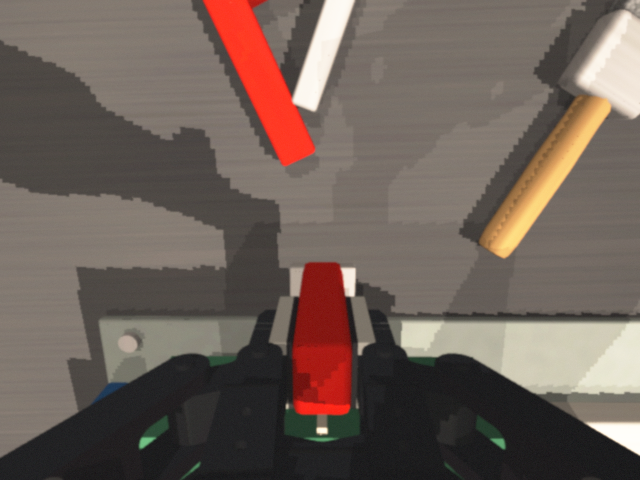

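Run:
```python
from h import *
from rig import arm,vision
h=np.array([.4773,.1362,.174])
RY2=np.array([.03,1,0]);RY2/=np.linalg.norm(RY2)
for d in [.189,.190,.191,.192]:
    arm.move_l((h-RY2*d).tolist(),velocity=.03)
    f=[]
    for i in range(8): arm.hold(.03); f.append(arm.current_force())
    print(d,np.mean(f,0).round(2),arm.current_tool_pos().round(4))
    if np.mean(f,0)[1]>4: break
print(arm.current_time())
```

```text
0.189 [-2.18 -0.73  5.3 ] [ 0.4718 -0.0531  0.1743]
0.19 [-1.66 -0.93  5.45] [ 0.4718 -0.0541  0.1743]
0.191 [-1.66 -1.27  4.82] [ 0.4717 -0.0552  0.1743]
0.192 [-1.78  2.15  5.93] [ 0.4717 -0.0555  0.1743]
35.3
```

Pushing through the ridge gave a peak of about 11 N, then a pull-in, and the force now balances near y = -0.0545. I'll release briefly so the ball centres the carriage, and measure the post's shift in the wrist camera.

Run:
```python
from h import *
from rig import arm,vision
def red(c):
    i=c["image"].astype(int); m=(i[:,:,0]>90)&(i[:,:,1]<60)&(i[:,:,2]<60); o=[]
    for r in range(300,400,10):
        x=np.where(m[r,270:380])[0]+270; o.append((x.min(),x.max()))
    return np.array(o)
a=vision.capture("wrist"); ra=red(a)
arm.move_gripper(.040); arm.hold(.3)
b=vision.capture("wrist"); rb=red(b)
print(ra.T); print(rb.T); print(arm.current_tool_pos(),arm.current_force(),arm.current_time())
cv2.imwrite("pics/m_w.png",b["image"][:,:,::-1])
t=vision.capture("top"); crop(t["image"],250,170,160,110,5,"pics/m_t.png")
s=vision.capture("scene"); crop(s["image"],220,190,180,135,4,"pics/m_s.png")
import pickle; pickle.dump((a,b,t,s),open("m.pkl","wb"))
```

```text
[[299 298 297 295 294 293 293 293 293 294]
 [344 345 347 348 350 351 351 351 351 351]]
[[300 299 298 297 295 293 292 292 293 293]
 [345 346 347 349 350 353 353 352 352 352]]
[ 0.47154832 -0.05572008  0.17399718] [1.29219319 0.16036533 0.0801624 ] 36.05
```

View pics/m_w.png

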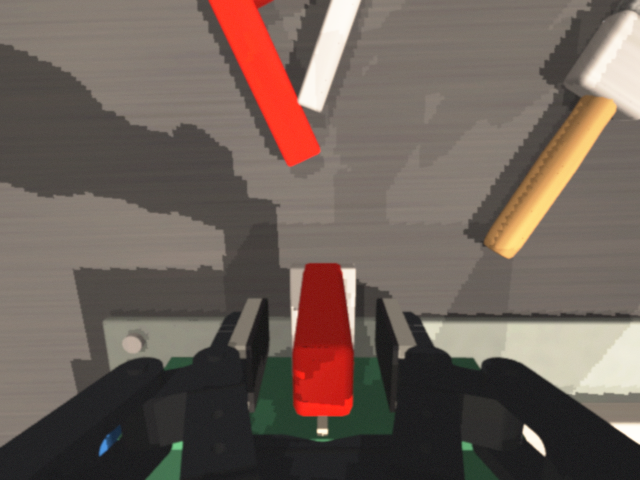

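View pics/m_s.png

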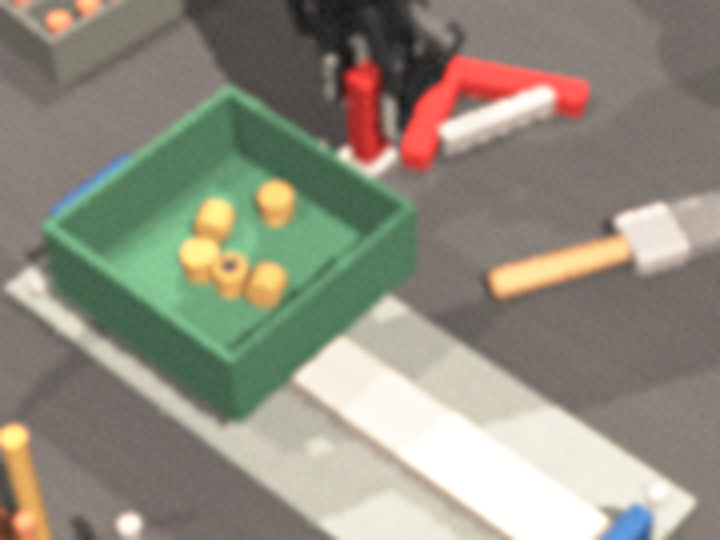

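View pics/m_t.png

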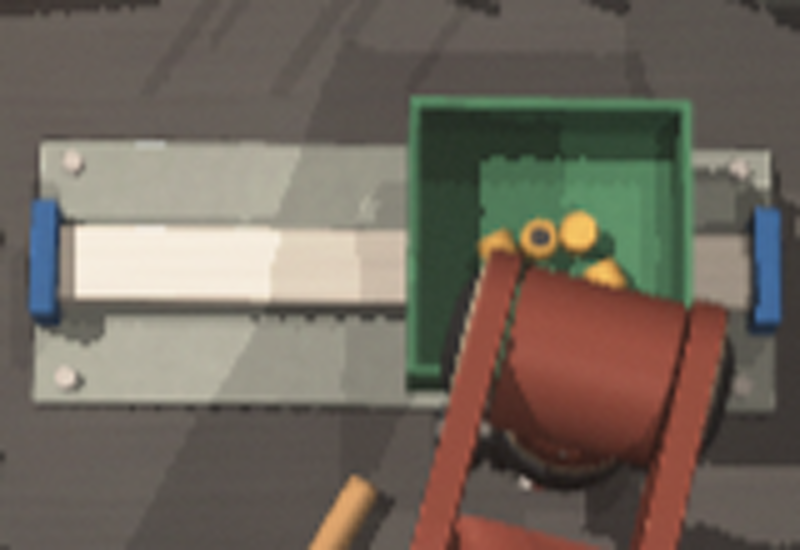

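Run:
```python
from h import *
import pickle
a,b,t,s=pickle.load(open("m.pkl","rb"))
T=lambda x,y,z,o,sc,c: atz(c,(x+.5)/sc-.5+o[0],(y+.5)/sc-.5+o[1],z)
# top: bin far rim outer corners
for c in [(411,97),(691,100)]: print(T(*c,.11,(250,170),5,t).round(4))
for n,c in dict(a=(230,90),b=(414,208),c=(235,355),d=(47,228)).items(): print(n,T(*c,.11,(220,190),4,s).round(4))
```

```text
[0.6812 0.0189 0.11  ]
[ 0.6765 -0.14    0.11  ]
a [ 0.5176 -0.1337  0.11  ]
b [0.5229 0.0231 0.11  ]
c [0.6744 0.0159 0.11  ]
d [ 0.6743 -0.138   0.11  ]
```

The released carriage has settled. The post moved only about 0.4 mm, and the bin centre (y ≈ -0.058) agrees with the notch (-0.0578 from the top view, -0.0563 from the scene view). Regripping at the settled position.

Run:
```python
from h import *
from rig import arm,vision
p=arm.current_tool_pos()
arm.move_l([.4717,p[1]+.0003,.174],velocity=.02)
arm.move_gripper(0.0); arm.hold(.6)
f=[]
for i in range(10): arm.hold(.05); f.append(arm.current_force())
print(np.mean(f,0).round(2),arm.current_tool_pos(),arm.current_finger_gap(),arm.current_time(),arm.current_dq().round(4))
c=vision.capture("wrist"); i=c["image"].astype(int); m=(i[:,:,0]>90)&(i[:,:,1]<60)&(i[:,:,2]<60)
print([(np.where(m[r,270:380])[0].min()+270,np.where(m[r,270:380])[0].max()+270) for r in range(300,400,20)])
for n in ("scene","top"):
    c=vision.capture(n); cv2.imwrite(f"pics/n_{n}.png",c["image"][:,:,::-1])
```

```text
[-2.23 -0.44  3.29] [ 0.47173523 -0.05544642  0.17416358] 0.01728542405308244 37.8167 [-0.0003 -0.0006  0.0004 -0.0017 -0.0009  0.0017]
[(np.int64(299), np.int64(344)), (np.int64(297), np.int64(347)), (np.int64(294), np.int64(349)), (np.int64(293), np.int64(351)), (np.int64(294), np.int64(351))]
```

View pics/n_scene.png

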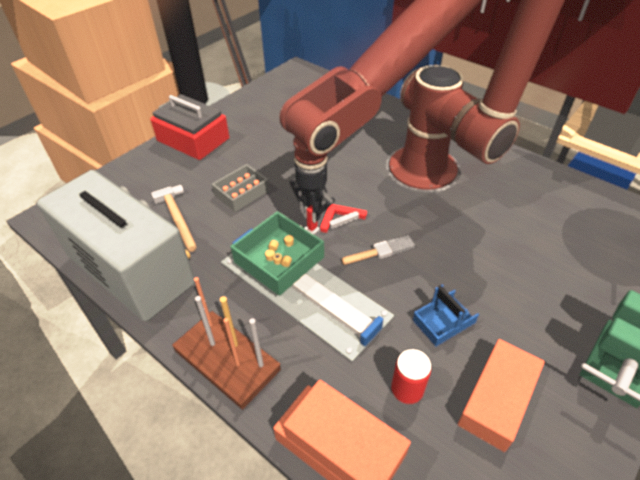

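View pics/n_top.png

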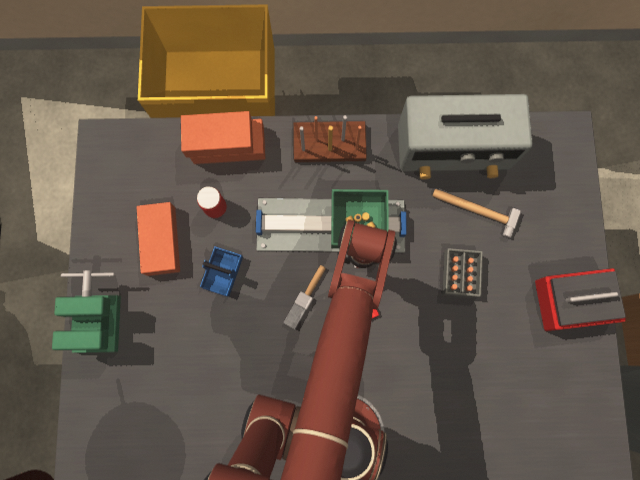

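The regrip is stable, with about -0.4 N along the rail. There is time left, so I'll bracket the notch centre by releasing from both sides.

Run:
```python
from h import *
from rig import arm,vision
def cen():
    c=vision.capture("wrist"); i=c["image"].astype(int); m=(i[:,:,0]>90)&(i[:,:,1]<60)&(i[:,:,2]<60)
    return np.mean([(np.where(m[r,270:380])[0].min()+np.where(m[r,270:380])[0].max())/2+270 for r in range(350,400,4)])
for y in (-.0583,-.0525):
    arm.move_l([.4717,y,.174],velocity=.02); arm.hold(.2)
    a=cen(); y0=arm.current_tool_pos()[1]; f=arm.current_force()[1]
    arm.move_gripper(.04); arm.hold(.3); b=cen(); y1=arm.current_tool_pos()[1]
    print(y,'clamped',y0,f.round(2),a,'free',y1,b,'post y ~',y1+(b-a)*.018/59, arm.current_time())
    if y==-.0583:
        arm.move_l([.4717,y1+(b-a)*.018/59,.174],velocity=.02); arm.move_gripper(0.)
```

```text
-0.0583 clamped -0.05636992576823099 9.76 322.2307692307692 free -0.05837276819489333 331.7307692307692 post y ~ -0.055474463110147566 39.2083
-0.0525 clamped -0.05442627043851214 -10.72 321.7692307692308 free -0.052425861021323975 311.8076923076923 post y ~ -0.055464974450267907 41.0667
```

Released from either side, the post settles at y = -0.0555. I'll regrip exactly there and hand in.

Run:
```python
from h import *
from rig import arm,vision,workorder
arm.move_l([.4717,-.05547,.174],velocity=.02)
arm.move_gripper(0.0); arm.hold(.8)
print(arm.current_force(),arm.current_tool_pos(),arm.current_finger_gap(),arm.current_time())
c=vision.capture("scene"); crop(c["image"],220,190,180,135,4,"pics/o_s.png")
workorder.close_job()
```

```text
[-2.11210189  0.96060024  4.07874461] [ 0.47172736 -0.05542809  0.17413451] 0.017323720794691314 42.4917
the job is handed in; nothing more can be done
```

View pics/o_s.png

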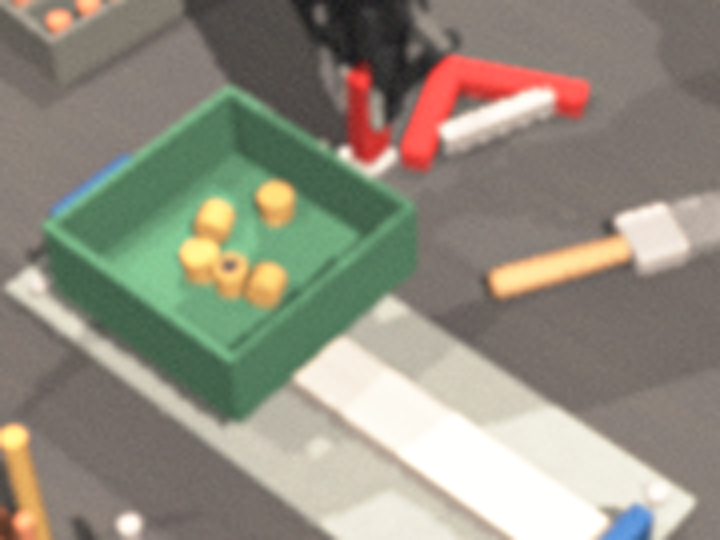

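I tipped all five bosses into the bin, stood the empty tray back upright in its old spot, and slid the carriage by its handle into the notch. I handed in at about 42.5 s with the handle still gripped; no verdict is reported.

**Last checks:**
- **Bosses:** the final picture shows five in the bin.
- **Tray and bystanders:** the tray stands upright and released, and the bystanders look unmoved. I judged the bystanders by eye in the pictures and did not measure them.
- **Notch:** I let the carriage go from both sides, and each time the post settled at y = -0.0555 m, within 0.1 mm. The final grip is there, with about 1 N along the rail and a finger gap of 17.3 mm on the post.
- **Grip force:** there is no direct reading of finger force on the handle. I am relying on the gripper's fixed half-maximum force.

**One disagreement:** the two cameras place the notch about 1.5 mm apart along the rail. That is within the 2 mm calibration, so I went by where the carriage settled.

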